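Open the clamped tool jar and put the trimming tool away in it

ROBOT

A 6-joint arm with a two-finger parallel gripper is mounted at the origin on the work surface. World frame = base frame: x ahead of the robot, y to its left, z up, the work surface at z = 0. Lengths are in m, angles in degrees, forces in N, time in s.
With the tool pointing down it reaches from about 0.25 to 0.775 m from the base axis. Payload 4 kg.
Tool frame: the origin (TCP) lies midway between the tips of the shut fingers; the grasp point (between the pads) lies 19 mm behind it (manip.grip_depth is the distance from the TCP to the grasp point, in m); y points along the fingers, z is the direction in which the jaws open and shut, and the axes are right-handed (so a half turn about y gives the same grasp; the last joint's range is limited). The gripper opens to 85 mm and grips with 20 to 120 N. Pads are 22 mm wide; open, the fingers measure 114 mm over their backs; the gripper's body (76 mm by 85 mm) begins 54 mm behind the grasp point. The pads swing forward as they close: fully open they stand 13 mm farther back than shut.
Start: joints at [-5.907, 4.996, 78.535, -0, 96.463, -5.907], TCP at [0.55, -0, 0.231] pointing down, gripper open.
Joint ranges: [-177.83, 177.83], [-43.37, 116.18], [15.69, 146.23], [-61.86, 241.86], [9.47, 152.12], [-147.06, 147.06]. Speed limits (degrees/s): [159.86, 159.86, 180, 180, 180, 180].

INTERFACE

Orientations are given as [roll, pitch, yaw] about the fixed x, y, z axes, in that order (R = Rz(yaw) Ry(pitch) Rx(roll)).
In Python, from rig import manip gives the robot as it stands.
- The arm moves only by the tool jog_arm, never from a script. Its argument "series" is a list that holds one entry, the list of rows, each a list of 7 numbers: the shift along the tool's x, y, z in m, then the turn, a rotation vector about the tool's x, y, z in degrees, then the closure, from 0 (fully open) to 1 (shut). In form: [[[dx, dy, dz, wx, wy, wz, grip], ...]]. A call has 1 to 20 rows; each row shifts and turns the commanded pose from where the row before left it, along the tool's axes as they then stand; what a row does not reach is not made up. A row lasts 1/8 s, in which the tool goes at most 62.5 mm and 10.7 degrees, less where a joint would pass 70% of its speed; a pose out of reach is approached as far as the arm can. A call is refused whole if a number of a shift passes 0.0625 or a number of a turn 10.7, either way. A call with a gripper value outside its range is refused whole. The fingers move at their own pace and stop on an object; the grip force is fixed at half the most. Time passes only in rows, so rows that do not move let the fingers close. It gives the time, the measured TCP pose, the force and the opening at its end, in the units of the state.
- manip.get_obs(): the state, without advancing time (a new reading comes with each control period).
- manip.capture(name): name is "scene" or "side" or "wrist"; returns a dict with "image" (480x640x3 uint8, red, green, blue), "depth" (480x640 float32, m along the optical axis (not along the pixel's ray), 0 where there is no reading), "camera_matrix" (3x3 intrinsics, pixels), "R" (3x3) and "t" (3): a world point X has camera coordinates R X + t. Camera axes: x right, y down, z forward; pixel columns grow to the right and rows downward; lengths in m; the calibration is good to about 2 mm. A picture is of the moment at which its call begins.
- manip.close_job(): hands the job in, once; it reports no verdict.
Trained networks look in the newest picture that a camera, given by its name, has taken for a name from the list of things; names that differ only in an ending like _2 or _b are one class to them, and where a whole thing is asked for, a point or a joint stands for the part that bears it (a point fixed in the world has none). Each returns a list of dicts, best first, with "score" (0 to 1); they miss things now and then, are a little off and sometimes report something else, mostly with a low value. They report only what shows in the picture. A call takes as long as a camera call. They do not tell look-alikes from the thing itself.
- manip.look_for(name, camera): "xyz" ([x, y, z] in m, in world coordinates, good to about 4 mm: the middle of the surface that is visible of it).
- manip.landmark_of(name, camera): "xyz" ([x, y, z] in m, in world coordinates, good to about 4 mm: a listed point, or the origin of a listed thing).
The state is a dict: "t": time; "joint_positions": joint angles; "joint_vel": joint speeds; "effort": joint torques, N m; "eef_pos": TCP position; "orientation": TCP orientation; "force": force on the tool from outside, world axes, zero at the start; "wrist_torque": the same for the moment, N m; "grip_width": finger opening in m.
Only numpy, scipy, OpenCV 4.12 (cv2) and the standard library are available. Lean on these libraries where they do the work, as an engineer would, in place of code of your own. Each camera call takes 0.05 s, during which the arm holds its last target.

TASK

Unscrew the blue lid of the clamped jar, regripping as often as needed and never forcing it, lift it off once it is free and lay it flat and wholly on the cork mat. Then take the trimming tool with the wire loop out of the drying block and stand it, loop up, in the open jar. Leave everything else standing where it is.

Things in the scene. Friction and masses are not known exactly. Their poses are not given: they have to be found in the camera images.
- jar: white jar held in a fixed clamp. Origin: on the jar axis at the table surface; z up. Wooden clamp base 80 (x) x 124 (y) x 18 tall. Jar body 62 across up to z=68, neck 38 across from z=76 to the rim at z=112; mouth 32 clear, inner floor at z=23. Wooden jaws with brass nuts, along y, reach z=63. Two steel clamp rods: see rod.
- rod (a point): top centre of one of the clamp's two upright steel rods, 10 across: at y=+46, x=0, z=128 of jar; the other is at y=-46. They stand 8 higher than the lid, 14 from its side: no finger fits between. Grip the lid with the fingers on its +x and -x sides (jar axes), turned at most about 45 degrees either way.
- jar_mouth (a point): centre of the jar's mouth, at rim height (112 above the table)
- lid: round blue screw lid, 54 across, 32 tall, white line on top, about 60 g, loose. Origin: centre of its lower edge, 88 above the table when screwed on; z up through its top. Opens anticlockwise seen from above, turning easily, rising 14 per turn (1.4 play); free to lift after 3.3 to 4.0 rad, turning farther does no harm. Does not turn back when let go.
- lid_mid (a point): middle of the lid, on its axis, half way up (16 above the lower edge)
- mat: square cork mat 120 x 120 x 6 thick, fixed. Origin: centre of its underside (on the table); x and y along its edges. Its top is at 6.
- block: wooden drying block 170 (x) x 48 (y) x 50 tall, fixed. Origin: centre of its underside. Three bores 18 across at x=-60, 0, +60, y=0; bore floor 12 above the table. Three slim tools stand in them, in any order. Grip across the row (fingers on the block's +y and -y sides).
- looptool: trimming tool standing upright in one bore of the block: light wooden handle 13 thick, 125 long, brass ferrule and a triangular steel wire loop on top (22 wide, thin), 154 long in all, 30 g. Origin: centre of its foot; z along the handle to the loop. Grip the handle about 110 above the foot.
- point: dark wooden pointed stick, 13 thick, 130 long, standing in another bore of the block. Bystander: leave it alone. Origin: centre of its underside (foot).
- ballstick: green stick with a steel ball on top, 13 thick, 131 long, standing in another bore of the block. Bystander: leave it alone. Origin: centre of its underside (foot).
- prop: cream kiln prop, upright solid cylinder 40 across, 65 tall. Bystander: leave it alone. Origin: centre of its underside.
- cup: dark brown cup, rim 60 across, 62 tall. Bystander: leave it alone. Origin: centre of its underside.
- bowl: clay-coloured bowl, rim 120 across, 60 tall. Bystander: leave it alone. Origin: centre of its underside.
- bottle: white bottle with red cap, 56 across, 160 tall. Bystander: leave it alone. Origin: centre of its underside.
- pot: pale closed clay form, 104 across, 80 tall. Bystander: leave it alone. Origin: centre of its underside.
- rib: flat wooden shaping rib, 145 long (its y) x 55 x 6 thick. Bystander: leave it alone. Origin: centre of its underside.
- tile: blue glazed square tile 75 x 75 x 9. Bystander: leave it alone. Origin: centre of its underside.
There are look-alikes about, which are no part of the job. Of the things shaped like the lid, the blue one is meant. What is shaped like the looptool but pink is not meant.

How it is judged:
By the outcome, as a careful person would: the job done as asked, in the order asked, and still so for the second after the job is handed in, with the robot touching nothing.
It also fails if it takes over 72 s, if anything falls off the work surface, if the arm or the gripper's body presses on something with over 40 N, if the wrist force passes 120 N, or if a joint passes its speed limit or range.

## Working session

There is one attempt and no reset: what is moved stays moved. The work goes in short steps, Python scripts to look and compute and a tool call to move; the robot and the scene stay as the last step left them, time stands still between calls to the robot, and variables do not carry over. Pictures are saved under pics/ and viewed, and the job is handed in when it is done.

Besides the shell and the picture viewer there is one more tool, called after "Request:" as a command line: name --argument value ..., lists and objects as JSON in quotes. jog_arm: Moves the arm, as the interface text tells. Its arguments: {"type":"object","properties":{"series":{"type":"array","items":{"type":"array","items":{"type":"array","items":{"type":"number"}}}}},"required":["series"]}

```bash
mkdir -p pics; ls; cat > h.py <<'E'
import numpy as np, cv2
from rig import manip
def snap(c,fn=None):
    d=manip.capture(c)
    if fn: cv2.imwrite('pics/'+fn,d['image'][:,:,::-1])
    return d
def proj(d,X):
    c=d['R']@np.array(X)+np.array(d['t']); p=d['camera_matrix']@c; return p[:2]/p[2]
def cloud(d):
    z=d['depth'];K=d['camera_matrix'];v,u=np.mgrid[:480,:640]
    P=np.stack([(u-K[0,2])/K[0,0]*z,(v-K[1,2])/K[1,1]*z,z],-1)
    return (P-np.array(d['t']).ravel())@np.array(d['R'])
E
python3 - <<'E'
from h import *
d=snap('scene','s0.png');e=snap('side','d0.png');f=snap('wrist','w0.png')
np.savez('s0.npz',**d);np.savez('d0.npz',**e)
for n in ['jar','lid','lid_mid','mat','block','looptool','point','ballstick','jar_mouth','rod']:
  for c,dd in (('scene',d),('side',e)):
    for r in manip.landmark_of(n,c): print(n,c,np.round(r['xyz'],3),round(r['score'],2),proj(dd,r['xyz']).round())
print(manip.get_obs())
E
```

```text
pics
jar scene [ 0.527 -0.02   0.002] 0.68 [312. 262.]
jar side [ 0.526 -0.023  0.001] 0.57 [305. 306.]
jar side [ 0.484 -0.144  0.003] 0.24 [289. 352.]
lid scene [ 0.4   -0.045 -0.002] 0.87 [343. 234.]
lid scene [0.406 0.068 0.   ] 0.81 [376. 256.]
lid scene [ 0.527 -0.018  0.088] 0.62 [312. 233.]
lid scene [0.764 0.22  0.002] 0.52 [306. 389.]
lid side [0.408 0.072 0.001] 0.75 [237. 281.]
lid side [ 0.394 -0.035  0.001] 0.62 [230. 316.]
lid side [ 0.524 -0.022  0.088] 0.55 [304. 264.]
lid_mid scene [ 0.523 -0.022  0.107] 0.83 [312. 225.]
lid_mid scene [ 0.394 -0.042  0.017] 0.82 [346. 228.]
lid_mid scene [ 0.76  -0.004 -0.004] 0.56 [234. 320.]
lid_mid side [ 0.531 -0.022  0.103] 0.87 [308. 256.]
lid_mid side [0.405 0.067 0.018] 0.81 [235. 275.]
lid_mid side [ 0.4   -0.038  0.018] 0.73 [233. 309.]
lid_mid side [ 0.483 -0.148 -0.002] 0.22 [288. 357.]
mat scene [0.511 0.289 0.004] 0.6 [426. 332.]
mat scene [ 0.55  -0.283 -0.001] 0.24 [239. 219.]
mat side [ 0.51   0.295 -0.001] 0.81 [280. 221.]
block scene [ 0.548 -0.282 -0.002] 0.9 [240. 219.]
block side [ 0.549 -0.283  0.003] 0.9 [344
[... 686 characters left out ...]
79 [309. 232.]
{'t': 1.15, 'joint_positions': array([-5.90781813e+00,  4.99656893e+00,  7.85357639e+01, -2.57046287e-03,
        9.64634168e+01, -5.90914052e+00]), 'joint_vel': array([ 0.05529107,  0.08857963,  0.08481598,  0.05717843,  0.03200878,
       -0.12063443]), 'effort': array([-6.05993755e-04, -3.51738882e+01, -3.13464081e+01, -2.35410662e-04,
        6.53667794e-04, -3.21529257e-07]), 'eef_pos': array([ 5.50010924e-01, -2.62886820e-05,  2.31333387e-01]), 'orientation': array([-8.99960351e+01, -2.97811713e-03, -8.99989672e+01]), 'force': array([-0.28601054,  0.53580169, -0.123613  ]), 'wrist_torque': array([ 0.00967049, -0.01466755,  0.03547613]), 'grip_width': 0.08561869163730541}
```

View pics/s0.png

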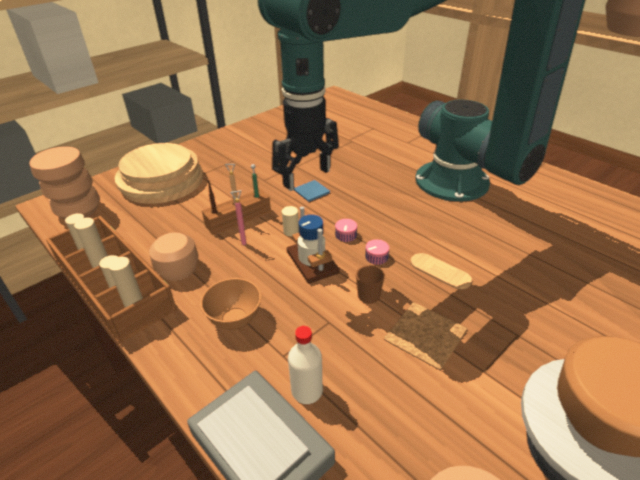

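View pics/d0.png

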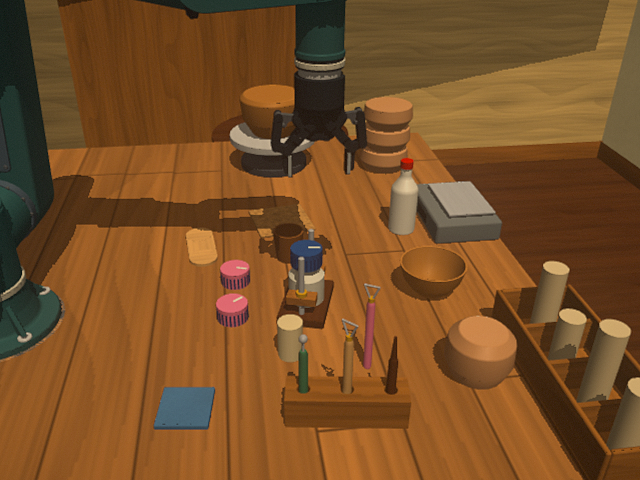

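View pics/w0.png

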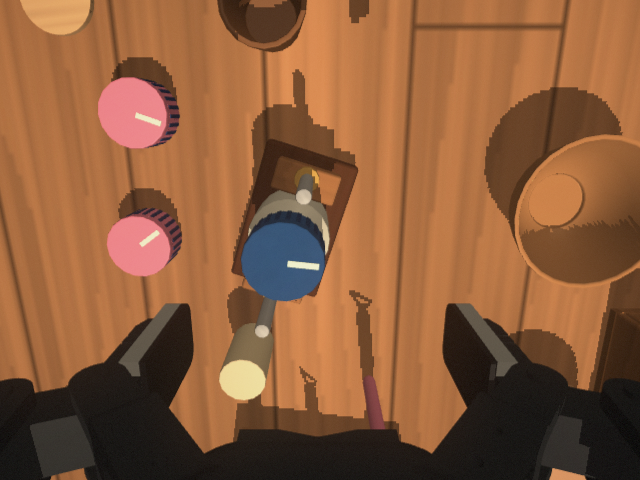

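Wrist picture: the blue lid is at (284,258) on the clamped jar, with the rods at (303,195) and (262,330). Lid look-alikes are the pink lids at scene (346,230) and (377,252), so I choose the blue one at scene (312,228). Tool look-alikes in the side view are the pink loop tool at (370,330), standing behind the block, the green ball stick at (304,365) and the dark point at (393,365). The one meant is the light-wood loop tool at side (348,360), in the middle bore.

```bash
python3 - <<'E'
from h import *
f=snap('wrist');s=snap('scene');e=snap('side')
big=cv2.resize(np.hstack([e['image'][270:430,270:430]]),None,fx=3.4,fy=3.4,interpolation=cv2.INTER_CUBIC)
cv2.imwrite('pics/c1.png',big[:,:,::-1])
for n,d in (('w',f),('s',s),('e',e)):
    P=cloud(d);im=d['image'].astype(int);m=d['depth']>0
    hs=cv2.cvtColor(d['image'],cv2.COLOR_RGB2HSV)
    blue=m&(abs(hs[...,0].astype(int)-110)<15)&(hs[...,1]>120)
    top=blue&(P[...,2]>.08)&(np.linalg.norm(P[...,:2]-[.527,-.02],axis=-1)<.06)
    Q=P[top]; zt=np.percentile(Q[:,2],90); T=Q[Q[:,2]>zt-.006][:,:2].astype(np.float32)
    (c,r)=cv2.minEnclosingCircle(T)
    print(n,'lid top z',zt.round(4),'circ',np.round(c,4),round(r,4),'mean',T.mean(0).round(4),len(T))
    # rods
    rd=m&(P[...,2]>.1235)&(P[...,2]<.14)&(np.linalg.norm(P[...,:2]-[.527,-.02],axis=-1)<.07)&(np.linalg.norm(P[...,:2]-[.527,-.02],axis=-1)>.036)
    v,u=np.nonzero(rd)
    print(len(v))
    nn,lab,st,ce=cv2.connectedComponentsWithStats(rd.astype(np.uint8))
    for i in range(1,nn): print('  rod',P[lab==i].mean(0).round(4),st[i,4],ce[i].round())
    # mat
    if n!='w':
        mt=m&(abs(P[...,2]-.006)<.0035)&(P[...,1]>.2)&(P[...,1]<.38)&(abs(P[...,0]-.51)<.1)&(P[...,2]>.004)
        pts=P[mt][:,:2].astype(np.float32); print('mat',len(pts),cv2.minAreaRect(pts))
        bt=m&(abs(P[...,2]-.05)<.005)&(abs(P[...,0]-.548)<.12)&(abs(P[...,1]+.282)<.06)
        pts=P[bt][:,:2].astype(np.float32); print('block',len(pts),cv2.minAreaRect(pts))
        hd=m&(P[...,2]>.08)&(P[...,2]<.12)&(np.linalg.norm(P[...,:2]-[.548,-.282],axis=-1)<.025)
        Q=P[hd];print('handle',len(Q),Q.mean(0).round(4))
E
```

```text
w lid top z 0.1207 circ [ 0.5256 -0.0202] 0.0266 mean [ 0.5249 -0.0189] 4545
419
  rod [0.5398 0.0241 0.1274] 227 [302. 195.]
  rod [ 0.5124 -0.0629  0.1272] 192 [261. 328.]
s lid top z 0.1206 circ [ 0.531  -0.0194] 0.0262 mean [ 0.5305 -0.0155] 228
29
  rod [ 0.5159 -0.0633  0.1263] 12 [302. 208.]
  rod [0.5433 0.0237 0.127 ] 17 [319. 230.]
mat 2746 ((0.5132874846458435, 0.2905987501144409), (0.12158415466547012, 0.12011543661355972), 9.526787757873535)
block 676 ((0.5522196888923645, -0.28263330459594727), (0.0535060316324234, 0.17013002932071686), 80.88753509521484)
handle 63 [ 0.5538 -0.2797  0.101 ]
e lid top z 0.1223 circ [ 0.5284 -0.0215] 0.0278 mean [ 0.5257 -0.0215] 279
59
  rod [0.5402 0.0207 0.1269] 27 [310. 231.]
  rod [ 0.513  -0.0671  0.1273] 32 [300. 260.]
mat 1222 ((0.5108938813209534, 0.291236013174057), (0.18881921470165253, 0.168045312166214), 3.192891836166382)
block 3109 ((0.5498654842376709, -0.28388383984565735), (0.053236979991197586, 0.17035944759845734), 81.02643585205078)
handle 222 [ 0.5488 -0.2882  0.1001]
```

View pics/c1.png

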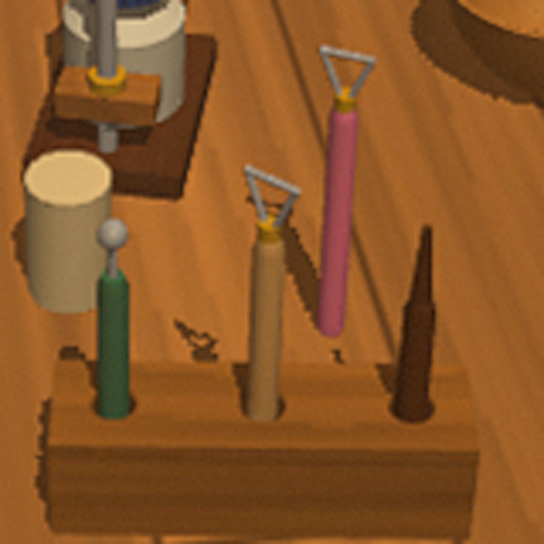

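The crop shows the chosen tool: light wooden handle, brass ferrule and wire loop, in the middle bore at crop (265,320). The pink one stands outside the block. Next I move over the lid, turned to one end of the allowed range.

Request:
jog_arm --series '[[[0.0205,0,-0.023,0,0,0,0],[0,0.01,0,0,10,0,0],[0,0.01,0,0,10,0,0],[0,0.01,0,0,10,0,0],[0,0.01,0,0,10,0,0],[0,0,0,0,10,0,0],[0,0,0,0,10,0,0],[0,0,0,0,0,0,0],[0,0,0,0,0,0,0]]]'

```text
t: 2.42
eef_pos: [0.527, -0.0205, 0.1914]
orientation: [-90.0, 0.0, -149.9]
force: [-1.0, -0.2, 0.5]
grip_width: 0.0854
```

```bash
python3 - <<'E'
from h import *
f=snap('wrist','w1.png')
o=manip.get_obs();print(o['eef_pos'],o['orientation'],o['joint_positions'].round(1))
P=cloud(f);hs=cv2.cvtColor(f['image'],cv2.COLOR_RGB2HSV);m=f['depth']>0
b=m&(abs(hs[...,0].astype(int)-110)<15)&(hs[...,1]>120)&(P[...,2]>.117)
print(cv2.minEnclosingCircle(P[b][:,:2].astype(np.float32)),b.sum())
rd=m&(P[...,2]>.1235)&(P[...,2]<.14)
nn,lab,st,ce=cv2.connectedComponentsWithStats(rd.astype(np.uint8))
for i in range(1,nn):
  if st[i,4]>60: print('  rod',P[lab==i].mean(0).round(4),st[i,4],ce[i].round())
E
```

```text
[ 0.52705028 -0.0205188   0.19141988] [-8.99897915e+01  9.40919345e-03 -1.49890052e+02] [-8.4  2.8 85.4 -0.  91.8 51.5]
((0.5262817740440369, -0.02033075876533985), 0.02649221383035183) 5848
  rod [0.5404 0.0236 0.1275] 322 [256. 188.]
  rod [ 0.513  -0.0633  0.1272] 281 [375. 313.]
```

View pics/w1.png

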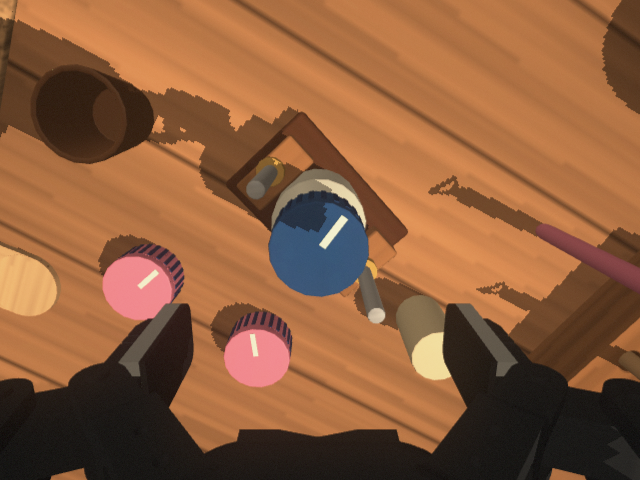

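The wrist picture shows the blue lid at (318,245), centred between the fingers. The prop at (430,340) lies below finger level. Descending and gripping.

Request:
jog_arm --series '[[[0,0.03,0,0,0,0,0],[0,0.03,0,0,0,0,0],[0,0.03,0,0,0,0,0],[0,0.019,0,0,0,0,0],[0,0,0,0,0,0,0],[0,0,0,0,0,0,1],[0,0,0,0,0,0,1],[0,0,0,0,0,0,1],[0,0,0,0,0,0,1],[0,0,0,0,0,0,1]]]'

```text
t: 3.72
eef_pos: [0.5283, -0.0207, 0.0842]
orientation: [-89.9, 0.2, -150.0]
force: [-0.3, -0.4, 6.3]
grip_width: 0.0526
```

Request:
jog_arm --series '[[[0,-0.001,0,0,0,0,1],[0,-0.0004,0,0,-10,0,1],[0,-0.0004,0,0,-10,0,1],[0,0,0,0,0,0,1]]]'

```text
t: 4.22
eef_pos: [0.5272, -0.0206, 0.0846]
orientation: [-90.0, 0.0, -130.1]
force: [-0.9, 0.3, 3.2]
grip_width: 0.0523
```

Request:
jog_arm --series '[[[0,-0.0004,0,0,-10,0,1],[0,-0.0004,0,0,-10,0,1],[0,-0.0004,0,0,-10,0,1],[0,-0.0004,0,0,-10,0,1],[0,-0.0004,0,0,-10,0,1],[0,-0.0004,0,0,-10,0,1],[0,0,0,0,0,0,1]]]'

```text
t: 5.1
eef_pos: [0.5272, -0.0206, 0.0869]
orientation: [-90.0, -0.0, -70.2]
force: [0.5, -0.1, 4.3]
grip_width: 0.0522
```

```bash
python3 - <<'E'
from h import *
f=snap('wrist','w2.png');o=manip.get_obs();print(o['eef_pos'],o['orientation'],o['force'],o['wrist_torque'])
P=cloud(f);hs=cv2.cvtColor(f['image'],cv2.COLOR_RGB2HSV);m=f['depth']>0
b=m&(abs(hs[...,0].astype(int)-110)<15)&(hs[...,1]>120)&(P[...,2]>.11)
print(np.median(P[b][:,2]))
E
```

```text
[ 0.52721437 -0.02053614  0.08690008] [-8.99695738e+01 -2.30982081e-02 -7.02639551e+01] [0.23742555 0.09721032 4.37874994] [0.03242508 0.00467589 0.0358262 ]
0.12253595720764116
```

View pics/w2.png

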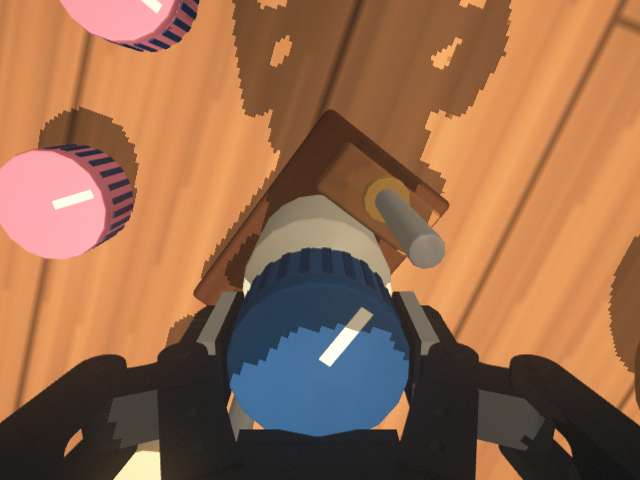

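The line moved with the gripper from (325,245)-(345,220) to (325,362)-(367,312). The lid has turned 80° and its top is at 122.5 mm, with low force. Regripping.

Request:
jog_arm --series '[[[0,0,0,0,0,0,0],[0,0,0,0,0,0,0],[0,0,0,0,0,0,0],[0,0,0,0,10,0,0],[0,0,0,0,10,0,0],[0,0,0,0,10,0,0],[0,0,0,0,10,0,0],[0,0,0,0,10,0,0],[0,0,0,0,10,0,0],[0,0,0,0,10,0,0],[0,0,0,0,10,0,0],[0,0,0,0,0,0,1],[0,0,0,0,0,0,1],[0,0,0,0,0,0,1],[0,0,0,0,0,0,1],[0,0,0,0,0,0,1]]]'

```text
t: 7.15
eef_pos: [0.5272, -0.0205, 0.0867]
orientation: [-90.0, 0.0, -150.0]
force: [-0.2, -0.8, 1.9]
grip_width: 0.0522
```

Request:
jog_arm --series '[[[0,-0.0004,0,0,-10,0,1],[0,-0.0004,0,0,-10,0,1],[0,-0.0004,0,0,-10,0,1],[0,-0.0004,0,0,-10,0,1],[0,0,0,0,0,0,1]]]'

```text
t: 7.78
eef_pos: [0.5271, -0.0205, 0.0883]
orientation: [-90.0, 0.0, -110.1]
force: [0.1, -0.6, 1.2]
grip_width: 0.0524
```

Request:
jog_arm --series '[[[0,-0.0004,0,0,-10,0,1],[0,-0.0004,0,0,-10,0,1],[0,-0.0004,0,0,-10,0,1],[0,-0.0004,0,0,-10,0,1],[0,0,0,0,0,0,1]]]'

```text
t: 8.4
eef_pos: [0.5272, -0.0205, 0.0899]
orientation: [-90.0, -0.0, -70.2]
force: [-0.0, -0.2, 1.9]
grip_width: 0.0523
```

Request:
jog_arm --series '[[[0,0,0,0,0,0,0],[0,0,0,0,0,0,0],[0,0,0,0,0,0,0],[0,0,0,0,10,0,0],[0,0,0,0,10,0,0],[0,0,0,0,10,0,0],[0,0,0,0,10,0,0],[0,0,0,0,10,0,0],[0,0,0,0,10,0,0],[0,0,0,0,10,0,0],[0,0,0,0,10,0,0],[0,0,0,0,0,0,1],[0,0,0,0,0,0,1],[0,0,0,0,0,0,1],[0,0,0,0,0,0,1],[0,0,0,0,0,0,1]]]'

```text
t: 10.4
eef_pos: [0.5273, -0.0205, 0.09]
orientation: [-90.0, 0.0, -150.0]
force: [0.2, -0.4, 2.1]
grip_width: 0.0528
```

Request:
jog_arm --series '[[[0,-0.0004,0,0,-10,0,1],[0,-0.0004,0,0,-10,0,1],[0,-0.0004,0,0,-10,0,1],[0,-0.0004,0,0,-10,0,1],[0,-0.0004,0,0,-10,0,1],[0,-0.0004,0,0,-10,0,1],[0,-0.0004,0,0,-10,0,1],[0,-0.0004,0,0,-10,0,1],[0,0,0,0,0,0,1]]]'

```text
t: 11.52
eef_pos: [0.5272, -0.0206, 0.0931]
orientation: [-90.0, -0.0, -70.1]
force: [-0.0, 0.6, 2.3]
grip_width: 0.0523
```

```bash
python3 - <<'E'
from h import *
f=snap('wrist','w3.png');o=manip.get_obs();print(o['eef_pos'],o['orientation'],o['force'],o['wrist_torque'])
P=cloud(f);hs=cv2.cvtColor(f['image'],cv2.COLOR_RGB2HSV);m=f['depth']>0
b=m&(abs(hs[...,0].astype(int)-110)<15)&(hs[...,1]>120)&(P[...,2]>.11)
print(np.median(P[b][:,2]))
E
```

```text
[ 0.52717775 -0.02057965  0.09313474] [-8.99748761e+01 -2.11008041e-02 -7.01567610e+01] [-0.24310926  0.45173033  2.2949657 ] [-0.00444701 -0.00224745  0.04490681]
0.12878646035584293
```

View pics/w3.png

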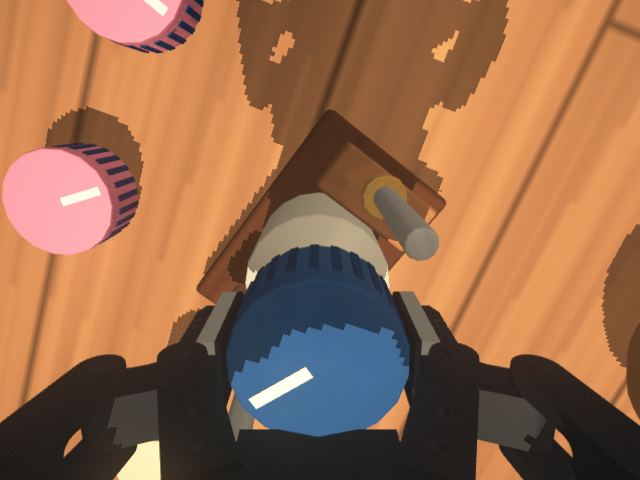

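The line now points down-left, from (310,372) to (252,405), which matches 240° (4.19 rad) of turning without slip. The lid top is at 128.8 mm. A gentle test lift follows.

Request:
jog_arm --series '[[[0,-0.002,0,0,0,0,1],[0,-0.002,0,0,0,0,1],[0,0,0,0,0,0,1]]]'

```text
t: 11.95
eef_pos: [0.5269, -0.0205, 0.0968]
orientation: [-90.0, 0.0, -70.0]
force: [0.5, -0.2, -1.0]
grip_width: 0.0521
```

The lid is free, with the force change equal to its weight. Lifting clear and carrying it toward the mat.

Request:
jog_arm --series '[[[0,-0.03,0,0,0,0,1],[0,-0.04,0,0,0,0,1],[0,-0.04,0,0,0,0,1],[-0.05,0,0.0154,0,0,0,1],[-0.05,0,0.0154,0,0,0,1],[-0.05,0,0.0154,0,0,0,1],[-0.05,0,0.0154,0,0,0,1],[-0.05,0,0.0154,0,0,0,1],[-0.048,0,0.0154,0,0,0,1],[0,0,0,0,0,0,1],[0,0,0,0,0,0,1]]]'

```text
t: 13.32
eef_pos: [0.5118, 0.2908, 0.2065]
orientation: [-90.1, -0.0, -70.0]
force: [-0.1, 0.8, -1.1]
grip_width: 0.0528
```

```bash
python3 - <<'E'
from h import *
f=snap('wrist','w4.png');s=snap('scene','s4.png');o=manip.get_obs();print(o['eef_pos'],o['orientation'],o['force'],o['joint_positions'].round(1))
for c in ('scene','wrist'):
  for n in ('cup','rib','jar_mouth','mat','bottle'):
    for r in manip.landmark_of(n,c): print(c,n,np.round(r['xyz'],3),round(r['score'],2))
E
```

```text
[0.51213828 0.28998685 0.20686235] [-9.00127019e+01 -2.80503631e-02 -7.00912593e+01] [ 0.48734788 -0.67334137 -1.662751  ] [24.  10.3 75.4 -0.  94.3  4.1]
scene cup [0.513 0.145 0.002] 0.6
scene rib [ 0.341  0.204 -0.001] 0.73
scene jar_mouth [ 0.524 -0.021  0.113] 0.79
scene mat [0.512 0.293 0.006] 0.86
scene mat [ 0.55  -0.283  0.   ] 0.57
scene bottle [0.765 0.22  0.002] 0.81
scene bottle [ 0.528 -0.02   0.001] 0.43
wrist rib [ 0.337  0.204 -0.004] 0.91
wrist mat [ 0.505  0.29  -0.002] 0.75
wrist bottle [0.758 0.224 0.003] 0.76
```

View pics/w4.png

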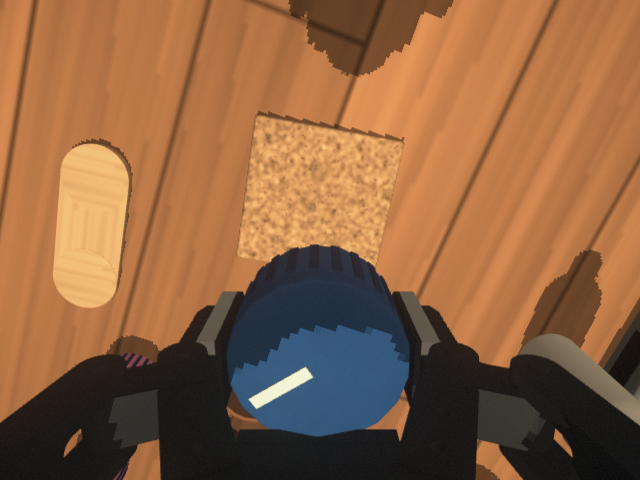

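View pics/s4.png

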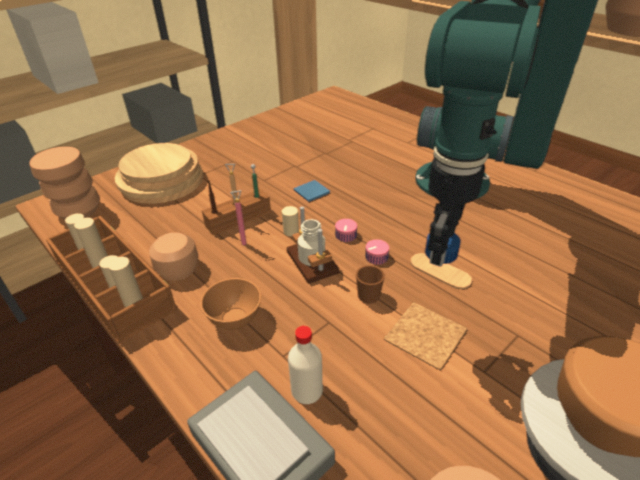

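The wrist picture shows the lid held upright between the fingers at (320,340), with the mat ahead at (320,185). In the scene picture the cup at (370,285) is about 145 mm from the placing point, so it is clear. Lowering.

Request:
jog_arm --series '[[[0,0.05,0,0,0,0,1],[0,0.05,0,0,0,0,1],[0,0.05,0,0,0,0,1],[0,0.03,0,0,0,0,1],[0,0.018,0,0,0,0,1],[0,0.003,0,0,0,0,1],[0,0,0,0,0,0,1],[0,0,0,0,0,0,1]]]'

```text
t: 14.92
eef_pos: [0.5133, 0.2917, 0.0079]
orientation: [-89.8, 0.0, -70.0]
force: [0.3, -0.1, -1.1]
grip_width: 0.0529
```

Request:
jog_arm --series '[[[0,0.001,0,0,0,0,1],[0,0.001,0,0,0,0,1],[0,0,0,0,0,0,1],[0,0,0,0,0,0,1]]]'

```text
t: 15.42
eef_pos: [0.5119, 0.2911, 0.0039]
orientation: [-90.0, -0.0, -70.0]
force: [0.6, 0.0, -0.5]
grip_width: 0.0526
```

Request:
jog_arm --series '[[[0,0.001,0,0,0,0,1],[0,0,0,0,0,0,1],[0,0,0,0,0,0,1]]]'

```text
t: 15.8
eef_pos: [0.5119, 0.2911, 0.0029]
orientation: [-90.0, -0.0, -70.0]
force: [0.7, 0.9, -0.5]
grip_width: 0.0529
```

Request:
jog_arm --series '[[[0,0.0007,0,0,0,0,1],[0,0,0,0,0,0,1],[0,0,0,0,0,0,1]]]'

```text
t: 16.18
eef_pos: [0.512, 0.2911, 0.0027]
orientation: [-90.0, -0.0, -70.0]
force: [-1.8, -0.4, 2.7]
grip_width: 0.0526
```

Request:
jog_arm --series '[[[0,0,0,0,0,0,0],[0,0,0,0,0,0,0],[0,0,0,0,0,0,0],[0,0,0,0,0,0,0],[0,-0.02,0,0,0,0,0],[0,-0.05,0,0,0,0,0],[0,-0.06,0,0,0,0,0],[0,-0.06,0,0,0,0,0],[0,-0.06,0,0,0,0,0],[0,0,0,0,0,0,0],[0,0,0,0,0,0,0]]]'

```text
t: 17.55
eef_pos: [0.5118, 0.2911, 0.2519]
orientation: [-90.0, -0.0, -70.0]
force: [0.1, 0.1, -0.6]
grip_width: 0.0854
```

```bash
python3 - <<'E'
from h import *
f=snap('wrist','w5.png');s=snap('scene');e=snap('side');o=manip.get_obs();print(o['eef_pos'],o['orientation'],o['joint_positions'].round(1))
for n,d in (('w',f),('s',s),('e',e)):
    P=cloud(d);m=d['depth']>0;hs=cv2.cvtColor(d['image'],cv2.COLOR_RGB2HSV)
    b=m&(abs(hs[...,0].astype(int)-110)<15)&(hs[...,1]>100)&(np.linalg.norm(P[...,:2]-[.512,.291],axis=-1)<.06)
    if b.sum()>20:
        Q=P[b];zt=np.percentile(Q[:,2],90);T=Q[Q[:,2]>zt-.006][:,:2].astype(np.float32);print(n,zt,cv2.minEnclosingCircle(T),len(T))
    bt=m&(abs(P[...,2]-.05)<.005)&(abs(P[...,0]-.548)<.12)&(abs(P[...,1]+.282)<.06)
    if bt.sum()>100: print('block',cv2.minAreaRect(P[bt][:,:2].astype(np.float32)))
cv2.imwrite('pics/c5.png',cv2.resize(s['image'][140:380,180:480],None,fx=2.4,fy=2.4)[:,:,::-1])
E
```

```text
[0.51108508 0.29074358 0.24950157] [-9.02706866e+01 -2.33363130e-02 -7.00013371e+01] [24.1  9.9 71.  -0.  99.3  4.1]
w 0.0387670148780642 ((0.5108667016029358, 0.29223886132240295), 0.026356736198067665) 2682
s 0.03888797614664222 ((0.5156430602073669, 0.2919275462627411), 0.026317792013287544) 405
block ((0.5516190528869629, -0.2832590937614441), (0.05493949353694916, 0.17130516469478607), 80.94205474853516)
e 0.04060122389866636 ((0.5109584927558899, 0.2895274758338928), 0.027510548010468483) 181
block ((0.549784243106842, -0.2844659686088562), (0.05362491309642792, 0.1701337993144989), 81.92153930664062)
```

View pics/c5.png

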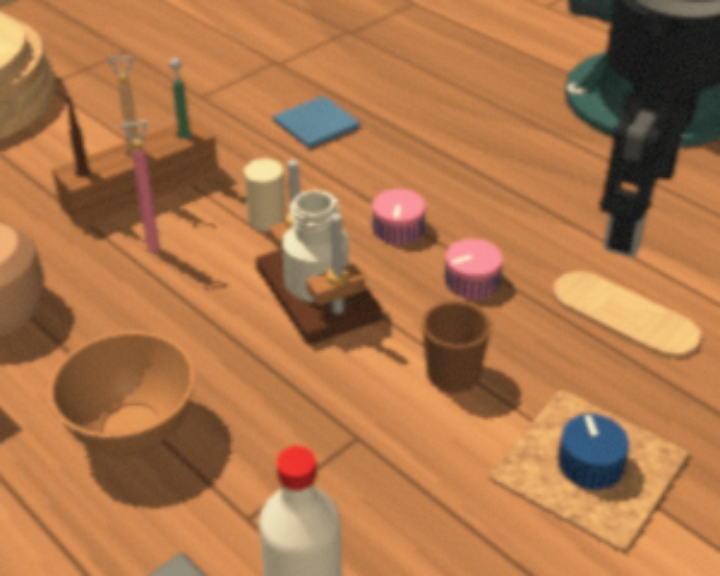

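The crop shows the blue lid flat and wholly on the mat at (593,450), with its top measured at 38.8 mm where 38 is expected. The jar is open at (316,205) and everything else is in place. Next, the loop tool.

Request:
jog_arm --series '[[[0.0553,0,-0.0161,0,0,0,0],[0.0553,0,-0.0161,0,0,0,0],[0.0553,0,-0.0161,0,0,0,0],[0.0553,0,-0.0161,0,0,0,0],[0.0553,0,-0.0161,0,0,0,0],[0.0553,0,-0.0161,0,0,0,0],[0.0553,0,-0.0161,0,0,0,0],[0.0553,0,-0.0161,0,0,0,0],[0.0553,0,-0.0161,0,0,0,0],[0.0553,0,-0.0161,0,0,0,0],[0,0,0,0,-10,0,0],[0,0,0,0,-10,0,0],[0,0,0,0,-10,0,0],[0,0,0,0,-10,0,0],[0,0,0,0,-10,0,0],[0,0,0,0,-10,0,0],[0,0,0,0,-1,0,0],[0,0,0,0,0,0,0]]]'

```text
t: 19.95
eef_pos: [0.5495, -0.2834, 0.2511]
orientation: [-90.0, 0.1, -9.1]
force: [0.8, 0.2, -0.3]
grip_width: 0.0851
```

```bash
python3 - <<'E'
from h import *
f=snap('wrist','w6.png');e=snap('side');o=manip.get_obs();print(o['eef_pos'],o['orientation'],o['joint_positions'].round(1))
for n,d in (('w',f),('e',e)):
    P=cloud(d);m=d['depth']>0
    for lo,hi in ((.055,.075),(.08,.1),(.1,.12),(.12,.136),(.136,.17)):
        h=m&(P[...,2]>lo)&(P[...,2]<hi)&(np.linalg.norm(P[...,:2]-[.549,-.284],axis=-1)<.028)
        if h.sum()>5:
            Q=P[h];print(n,lo,len(Q),Q.mean(0).round(4),np.percentile(Q,[3,97],axis=0).round(4)[:,:2].tolist())
E
```

```text
[ 0.54964476 -0.28352348  0.25168423] [-8.99775008e+01  4.53048218e-02 -9.08699447e+00] [ -32.5   13.7   66.3    0.   100.1 -113.5]
w 0.055 79 [ 0.5437 -0.2817  0.0655] [[0.5422, -0.288], [0.5468, -0.2763]]
w 0.08 91 [ 0.5437 -0.2814  0.0905] [[0.5423, -0.2878], [0.5469, -0.2762]]
w 0.1 113 [ 0.5436 -0.2819  0.1102] [[0.5422, -0.2883], [0.547, -0.2764]]
w 0.12 173 [ 0.5444 -0.2823  0.1301] [[0.5423, -0.2881], [0.5487, -0.2766]]
w 0.136 446 [ 0.5481 -0.2829  0.1557] [[0.5405, -0.2899], [0.5558, -0.2748]]
e 0.055 110 [ 0.5489 -0.2882  0.0644] [[0.5436, -0.2914], [0.5555, -0.2822]]
e 0.08 110 [ 0.549  -0.2881  0.0905] [[0.5437, -0.2908], [0.5557, -0.2844]]
e 0.1 109 [ 0.5489 -0.2881  0.11  ] [[0.5437, -0.2908], [0.5551, -0.2823]]
e 0.12 98 [ 0.5491 -0.2882  0.1283] [[0.544, -0.2909], [0.5556, -0.2844]]
e 0.136 156 [ 0.5495 -0.2851  0.1526] [[0.542, -0.292], [0.557, -0.2774]]
```

View pics/w6.png

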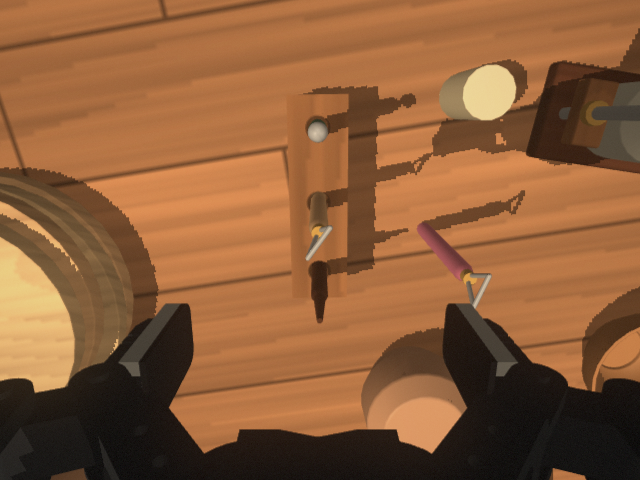

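The wrist picture shows the loop tool upright in the middle bore at (318,235). The ball stick (317,130) and point (320,290) are about 60 mm to either side. The pink tool at (445,250) is outside the finger path. The TCP is over the handle axis, so I descend and grip.

Request:
jog_arm --series '[[[0,0.04,0,0,0,0,0],[0,0.04,0,0,0,0,0],[0,0.04,0,0,0,0,0],[0,0.026,0,0,0,0,0],[0,0,0,0,0,0,0],[0,0,0,0,0,0,1],[0,0,0,0,0,0,1],[0,0,0,0,0,0,1],[0,0,0,0,0,0,1],[0,0,0,0,0,0,1],[0,0,0,0,0,0,1],[0,0,0,0,0,0,1]]]'

```text
t: 21.55
eef_pos: [0.5503, -0.2837, 0.1072]
orientation: [-90.0, -0.1, -9.0]
force: [-0.1, 0.8, 3.6]
grip_width: 0.0107
```

Request:
jog_arm --series '[[[0,-0.01,0,0,0,0,1],[0,-0.02,0,0,0,0,1],[0,-0.03,0,0,0,0,1],[0,-0.05,0,0,0,0,1],[0,-0.05,0,0,0,0,1],[0,0,0,0,0,0,1],[0,0,0,0,0,0,1]]]'

```text
t: 22.42
eef_pos: [0.5494, -0.2836, 0.2654]
orientation: [-90.0, 0.1, -9.0]
force: [0.0, 0.4, -1.3]
grip_width: 0.0108
```

```bash
python3 - <<'E'
from h import *
e=snap('side');s=snap('scene');o=manip.get_obs();print(o['eef_pos'],o['orientation'],o['force'],o['joint_positions'].round(1))
cv2.imwrite('pics/c7.png',cv2.resize(e['image'][150:430,240:520],None,fx=2,fy=2)[:,:,::-1])
for n,d in (('s',s),('e',e)):
    P=cloud(d);m=d['depth']>0
    for lo in np.arange(.165,.26,.02):
        h=m&(P[...,2]>lo)&(P[...,2]<lo+.02)&(np.linalg.norm(P[...,:2]-[.549,-.284],axis=-1)<.03)
        if h.sum()>5:
            Q=P[h];print(n,lo,len(Q),Q.mean(0).round(4))
E
```

```text
[ 0.54898858 -0.28327169  0.26366209] [-89.90591099   0.2389494   -9.00988431] [-0.65950365 -0.47659104 -1.0501922 ] [ -32.5   13.8   64.9   -0.   101.6 -113.5]
s 0.165 30 [ 0.5523 -0.2791  0.1781]
s 0.185 42 [ 0.5522 -0.28    0.1952]
s 0.205 42 [ 0.5524 -0.2795  0.2153]
s 0.22499999999999998 44 [ 0.5526 -0.2796  0.2352]
s 0.24499999999999997 39 [ 0.5522 -0.2792  0.2536]
e 0.165 79 [ 0.548  -0.2888  0.179 ]
e 0.185 131 [ 0.5481 -0.2888  0.1947]
e 0.205 140 [ 0.5481 -0.2888  0.2152]
e 0.22499999999999998 136 [ 0.5481 -0.2891  0.2351]
e 0.24499999999999997 126 [ 0.5483 -0.289   0.2534]
```

View pics/c7.png

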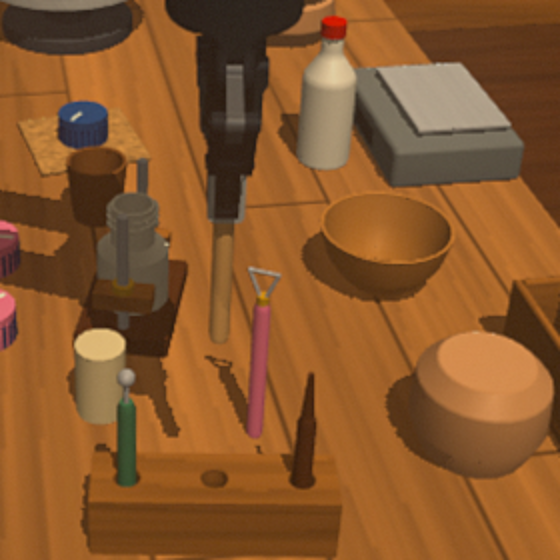

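The crop shows the loop tool held vertically at (222,280), clear of the block, with its middle bore empty at (215,478). The other sticks still stand. Turning back and carrying it over the jar.

Request:
jog_arm --series '[[[0,0,0,0,10,0,1],[0,0,0,0,10,0,1],[0,0,0,0,10,0,1],[0,0,0,0,10,0,1],[0,0,0,0,10,0,1],[0,0,0,0,10,0,1],[0,0,0,0,10,0,1],[-0.0525,0,0.0056,0,0,0,1],[-0.0525,0,0.0056,0,0,0,1],[-0.0525,0,0.0057,0,0,0,1],[-0.0525,0,0.0057,0,0,0,1],[-0.0525,0,0.0057,0,0,0,1],[0,0,0,0,0,0,1],[0,0,0,0,0,0,1],[0,0,0,0,0,0,1]]]'

```text
t: 24.4
eef_pos: [0.5274, -0.0217, 0.2654]
orientation: [-90.1, 0.0, -79.1]
force: [0.2, -0.9, -0.2]
grip_width: 0.0113
```

```bash
python3 - <<'E'
from h import *
e=snap('side');s=snap('scene');f=snap('wrist','w8.png');o=manip.get_obs();print(o['eef_pos'],o['orientation'],o['force'],o['joint_positions'].round(1))
a=cv2.resize(e['image'][150:330,230:380],None,fx=2.6,fy=2.6);b=cv2.resize(s['image'][130:310,240:390],None,fx=2.6,fy=2.6)
cv2.imwrite('pics/c8.png',np.hstack([a,b])[:,:,::-1])
for n,d in (('s',s),('e',e),('w',f)):
    P=cloud(d);m=d['depth']>0;r=np.linalg.norm(P[...,:2]-[.527,-.0205],axis=-1)
    for lo in (.175,.195,.215,.235):
        h=m&(P[...,2]>lo)&(P[...,2]<lo+.02)&(r<.03)
        if h.sum()>5: Q=P[h];print(n,round(lo,3),len(Q),Q.mean(0).round(4))
    h=m&(abs(P[...,2]-.112)<.002)&(r<.024)
    if h.sum()>5: print(n,'rim',h.sum(),cv2.minEnclosingCircle(P[h][:,:2].astype(np.float32)))
E
```

```text
[ 0.52750496 -0.02161483  0.26592153] [-9.00284467e+01  2.30014807e-03 -7.91090297e+01] [ 0.37014896  1.20170661 -0.11660264] [ -8.5   2.   77.8  -0.  100.2 -19.4]
s 0.175 47 [ 0.5321 -0.0186  0.1845]
s 0.195 53 [ 0.5318 -0.0187  0.2046]
s 0.215 52 [ 0.5317 -0.0184  0.2254]
s 0.235 58 [ 0.5317 -0.0186  0.2446]
s rim 54 ((0.5291349291801453, -0.021528488025069237), 0.020438799634575844)
e 0.175 86 [ 0.5264 -0.027   0.1851]
e 0.195 91 [ 0.5264 -0.0271  0.2052]
e 0.215 93 [ 0.5262 -0.0269  0.2255]
e 0.235 91 [ 0.5266 -0.0269  0.2455]
e rim 101 ((0.5267194509506226, -0.023003503680229187), 0.0224748607724905)
w 0.175 222 [ 0.5252 -0.0158  0.1854]
w 0.195 294 [ 0.5253 -0.0158  0.2058]
w 0.215 372 [ 0.5253 -0.0158  0.2256]
w 0.235 515 [ 0.5253 -0.0158  0.2454]
w rim 574 ((0.5257444977760315, -0.019979897886514664), 0.02149835042655468)
```

View pics/c8.png

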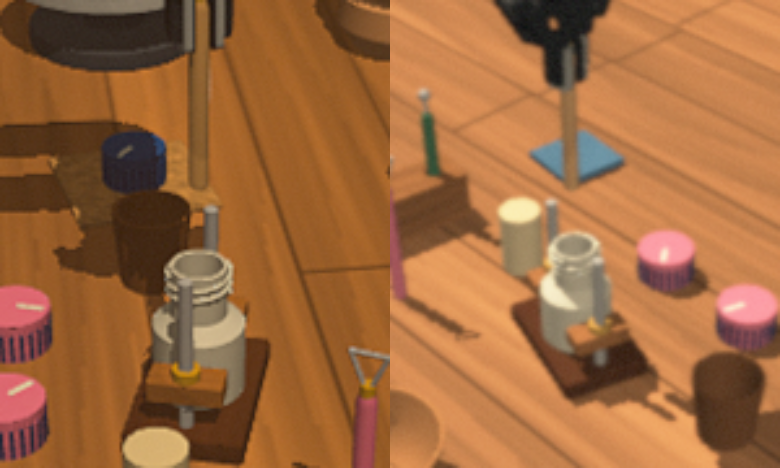

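The crops show the tool's foot above the jar mouth: side view at (200,185) over (200,265), scene view at (570,185) over (575,240). Measured offset is about 1 mm. Lowering.

Request:
jog_arm --series '[[[-0.001,0.04,0,0,0,0,1],[0,0.03,0,0,0,0,1],[0,0.03,0,0,0,0,1],[0,0.02,0,0,0,0,1],[0,0.02,0,0,0,0,1],[0,0.002,0,0,0,0,1],[0,0,0,0,0,0,1],[0,0,0,0,0,0,1]]]'

```text
t: 25.55
eef_pos: [0.5281, -0.0198, 0.1256]
orientation: [-89.9, -0.0, -79.0]
force: [0.0, -0.3, -0.6]
grip_width: 0.0108
```

Request:
jog_arm --series '[[[0,0.001,0,0,0,0,1],[0,0.001,0,0,0,0,1],[0,0.001,0,0,0,0,1],[0,0,0,0,0,0,1],[0,0,0,0,0,0,1]]]'

```text
t: 26.18
eef_pos: [0.5273, -0.0195, 0.1212]
orientation: [-90.0, -0.0, -79.0]
force: [-0.4, -0.2, -0.8]
grip_width: 0.0108
```

Request:
jog_arm --series '[[[0,0.001,0,0,0,0,1],[0,0.001,0,0,0,0,1],[0,0,0,0,0,0,1],[0,0,0,0,0,0,1]]]'

```text
t: 26.68
eef_pos: [0.5273, -0.0195, 0.1192]
orientation: [-90.0, -0.0, -79.0]
force: [-0.3, -0.1, -0.5]
grip_width: 0.0106
```

Request:
jog_arm --series '[[[0,0.001,0,0,0,0,1],[0,0,0,0,0,0,1],[0,0,0,0,0,0,1]]]'

```text
t: 27.05
eef_pos: [0.5272, -0.0195, 0.1182]
orientation: [-90.0, 0.0, -79.0]
force: [0.0, -0.6, -0.0]
grip_width: 0.0109
```

Request:
jog_arm --series '[[[0,0.0008,0,0,0,0,1],[0,0,0,0,0,0,1],[0,0,0,0,0,0,1]]]'

```text
t: 27.42
eef_pos: [0.5274, -0.0196, 0.1181]
orientation: [-90.0, -0.0, -79.0]
force: [-1.6, 0.2, 5.0]
grip_width: 0.0111
```

The foot is on the jar floor (5 N). Releasing and rising straight up.

Request:
jog_arm --series '[[[0,0,0,0,0,0,0.8],[0,0,0,0,0,0,0.7],[0,0,0,0,0,0,0.4],[0,0,0,0,0,0,0],[0,0,0,0,0,0,0],[0,0,0,0,0,0,0],[0,-0.02,0,0,0,0,0],[0,-0.04,0,0,0,0,0],[0,-0.05,0,0,0,0,0],[0,-0.05,0,0,0,0,0],[0,0,0,0,0,0,0],[0,0,0,0,0,0,0]]]'

```text
t: 28.92
eef_pos: [0.5271, -0.0195, 0.277]
orientation: [-90.0, 0.0, -79.0]
force: [-0.7, 0.2, -0.9]
grip_width: 0.0854
```

```bash
python3 - <<'E'
from h import *
s=snap('scene');e=snap('side');f=snap('wrist','w9.png');o=manip.get_obs();print(o['t'],o['eef_pos'],o['force'])
a=cv2.resize(e['image'][190:430,150:420],None,fx=1.45,fy=1.45);b=cv2.resize(s['image'][130:370,180:450],None,fx=1.45,fy=1.45)
cv2.imwrite('pics/c9.png',np.hstack([a,b])[:,:,::-1])
for n,d in (('s',s),('e',e)):
    P=cloud(d);m=d['depth']>0;r=np.linalg.norm(P[...,:2]-[.527,-.0205],axis=-1)
    for lo in (.118,.133,.148,.163):
        h=m&(P[...,2]>lo)&(P[...,2]<lo+.015)&(r<.035)
        if h.sum()>3: Q=P[h];print(n,lo,h.sum(),Q.mean(0).round(4),Q[:,2].max().round(4))
E
```

```text
29.075 [ 0.52651738 -0.01940622  0.27525286] [-1.37895468 -0.96458379 -0.24355082]
s 0.118 32 [ 0.5318 -0.0159  0.1257] 0.133
s 0.133 33 [ 0.5325 -0.0166  0.141 ] 0.1477
s 0.148 24 [ 0.5316 -0.0185  0.1548] 0.1629
s 0.163 21 [ 0.5298 -0.02    0.1717] 0.1767
e 0.118 53 [ 0.5272 -0.0246  0.125 ] 0.1324
e 0.133 60 [ 0.5273 -0.0247  0.1406] 0.1479
e 0.148 41 [ 0.5275 -0.0219  0.1547] 0.1626
e 0.163 37 [ 0.5279 -0.0198  0.1711] 0.1778
```

View pics/c9.png

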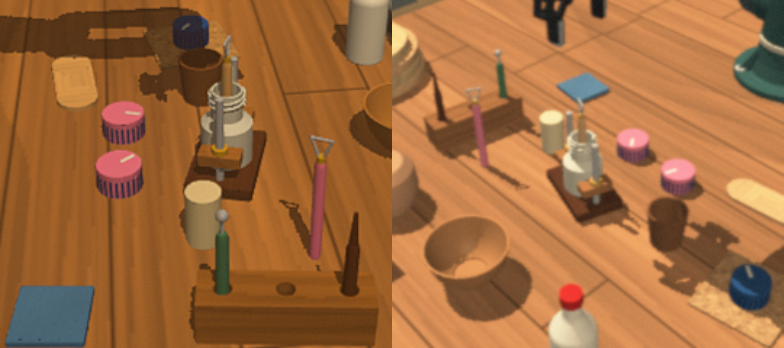

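The crops show the light loop tool upright in the open jar, loop up, at (228,70) left and (580,115) right, with its top at 177 mm as expected. The lid is on the mat, the bystanders are unmoved and the gripper is clear. Handing in.

```bash
python3 - <<'E'
from h import *
print(manip.close_job())
E
```

```text
the job is handed in; nothing more can be done
None
```

The job is done and handed in at about 29 s of the 72 s allowed.

- **Lid:** I unscrewed the blue lid in three grips of 80° each (4.19 rad in all), with sensed forces of about 6 N or less. A gentle test lift showed only its weight, so I lifted it off and set it flat on the middle of the cork mat. Its top measured 38.8 mm, against 38 expected.
- **Loop tool:** I took the light-wood tool from the middle bore and lowered it into the open jar until its foot touched the floor. After I let go it stands upright with the loop up, its top at about 177 mm, as expected.
- **Last checks:** The final pictures show the lid wholly on the mat, everything else standing where it was, and the gripper open and well clear. The side and scene cameras disagreed by up to about 5 mm in absolute position. That is partly because each sees a different side of a thing, and all placements had more room than that. No check failed.

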